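# Hang a cordless probe on the spring-balanced arm

## Task

Take the orange-headed steel probe out of its white rack and hang it in the blue fork at the end of the spring-balanced arm, so that it can drip over the beaker below: its stem in the slot, its collar down flat in the fork's recess. The arm is delicate and sinks under the probe: do not force it, let it down slowly by hand, and let go only once it has settled and carries the whole weight (neither held up nor pressed down), so that it neither drops nor springs up when you let go. Leave the beaker, the vials and the white bottle where they are.

Things in the scene. Friction and masses are not known exactly. Their poses are not given: they have to be found in the camera images.
- probe: Loose cordless probe, 150 mm long, 0.21 to 0.67 kg (it differs from run to run and is not told). Origin at the lower tip, z up along its axis. Steel stem 14 mm diameter from 0 to 90 mm, steel collar 32 mm diameter from 90 to 96 mm, orange grip 27 mm diameter from 96 to 150 mm. Round, so it can be gripped by the orange grip from any side.
- collar (a point): Point on the probe's axis at the underside of its collar (90 mm above its tip, 60 mm below its top).
- rack: White rack fixed to the worktop, 90 x 90 mm foot; origin at the centre of its underside. The probe stands upright in it: the stem goes through an 18 to 20 mm hole in the top plate and the collar lies on that plate, whose top is 106 mm above the worktop. The tip stands 16 mm above the worktop, so lift the probe by more than 80 mm to get it out.
- stand: White foot (110 x 100 mm) and column, 232 mm high, of the balanced arm, fixed to the worktop; origin at the centre of the underside. The arm points along its own -x axis, roughly towards the robot.
- cradle: Blue, slippery, level fork at the arm's end, headed as the stand (x from mouth to column). Plate 8 mm thick, 55 x 50 mm, with a 19 mm slot open to its -x side (mouth 25 mm from the seat point, flared guides to 40 mm). A rim 5.5 mm high, open only at the slot, makes a 39 x 39 mm recess for the 32 mm collar. Bring the stem in by the mouth, collar 10 mm or more over the plate, then lower.
- seat (a point): Centre of the fork's recess, on the plate's top face: the centre of the collar's underside belongs here. With the arm empty it is about 250 mm above the worktop and 237 mm from the column's axis. Its x axis points from the mouth towards the column, z up. As the arm sinks the point also shifts by up to 4 mm along x, first away from the column, then back.
- balance_arm (a joint): Sink of the spring-balanced arm, rad: 0 = empty, at its upper stop; grows as it sinks (190 mm bars, rising 0.18 rad from the column at 0; lower stop 0.5). It starts to sink at about 0.6 N of load, then 11 mm per newton: it balances 15 to 70 mm down, by the probe's weight (average the noisy wrist force). Lightly damped. Faster than 0.25 rad/s (48 mm/s at the fork), up or down, it has been jerked.
- beaker: Glass beaker, 57 mm diameter, 73 mm high, loose on the worktop below the fork; origin at the centre of its underside. Not to be moved.
- vial_blue: Vial with blue cap, 23 mm diameter, 48 mm high, a bystander; origin at its underside.
- vial_white: Vial with white cap, 23 mm diameter, 48 mm high, a bystander; origin at its underside.
- bottle_white: White plastic bottle, 48 mm diameter, 100 mm high, a bystander; origin at its underside.
Not all that is in view belongs to the job. Of the things like the rack, leave any that is green or red; of the rest the larger one is meant.

How it is judged:
On the way, in this order (a step that is already met when the one before it is completed fails the run):
1. the probe is held, lifted clear out of its rack (z of probe in the frame of rack above 0.106 m and contact force between the fingers and probe above 1 N), for 0.1 s.
2. the probe, still held, lies seated in the fork and the arm has sunk under it and come to rest (horizontal distance between collar and seat below 0.006 m and z of collar in the frame of seat between -0.003 and 0.003 m and angle between probe's own z axis and vertical below 0.12 rad and velocity of joint balance_arm between -0.05 and 0.05 rad/s and value of joint balance_arm above 0.05 rad and contact force between the fingers and probe above 1 N), for 0.2 s.
At the end, for the whole second after the job is handed in: The probe hangs free in the fork: collar within 6 mm sideways and 3 mm in height of the seat point, upright within 0.12 rad; the arm sunk by over 0.05 rad and at rest (under 0.05 rad/s); probe released; beaker, vials and bottle within 20 mm of where they stood (horizontal distance between collar and seat below 0.006 m and z of collar in the frame of seat between -0.003 and 0.003 m and angle between probe's own z axis and vertical below 0.12 rad and velocity of joint balance_arm between -0.05 and 0.05 rad/s and value of joint balance_arm above 0.05 rad and linear speed of probe below 0.02 m/s and contact force between the fingers and probe below 0.05 N and contact force between probe and cradle above 1 N and distance of each of beaker, vial_blue, vial_white, bottle_white from where it was at the start of the episode below 0.02 m); the robot touches nothing.
It fails at once if the balanced arm is jerked: it drops or springs up faster than 0.25 rad/s (velocity of joint balance_arm above 0.25 rad/s or velocity of joint balance_arm below -0.25 rad/s).
It fails at once if the probe is forced against the fork with more than 15 N (contact force between probe and cradle above 15 N).
It fails at once if the robot itself presses on the fork with more than 5 N (contact force between any of the fingers, the arm and cradle above 5 N).
It fails at once if the beaker, a vial or the white bottle is moved by more than 20 mm (distance of any of beaker, vial_blue, vial_white, bottle_white from where it was at the start of the episode above 0.02 m).
It also fails if it takes over 64 s, if anything falls off the work surface, if the arm or the gripper's body presses on something with over 40 N, if the wrist force passes 120 N, or if a joint passes its speed limit or range.

## Robot

A 6-joint arm with a two-finger parallel gripper is mounted at the origin on a cart in front of the work surface, level with it; the furniture and walls round the work are solid. World frame = base frame: x ahead of the robot, y to its left, z up, the work surface at z = 0. Lengths are in m, angles in rad, forces in N, time in s.
With the tool pointing down it reaches from about 0.325 to 0.875 m from the base axis. Payload 4.4 kg.
Tool frame: the origin (TCP) lies midway between the tips of the shut fingers; the grasp point (between the pads) lies 19 mm behind it (env.tcp_to_grasp is the z of the grasp point in the tool frame, in m); z points along the fingers, y is the line along which they close (so a half turn about z gives the same grasp; the last joint's range is limited). The gripper opens to 85 mm and grips with 20 to 120 N. Pads are 22 mm wide; open, the fingers measure 114 mm over their backs; the gripper's body (76 mm by 85 mm) begins 54 mm behind the grasp point. The pads swing forward as they close: fully open they stand 13 mm farther back than shut.
Start: joints at [-1.407, 0.207, 1.542, -0, 1.393, -0.15], TCP at [0.177, -0.547, 0.231] pointing down, gripper open.
Joint ranges: [-2.73, 2.73], [-0.86, 2.22], [0.23, 2.46], [-1.11, 4.25], [0.08, 2.63], [-2.82, 2.82]. Speed limits (rad/s): [2.79, 2.79, 3.14, 3.14, 3.14, 3.14].

## Interface

Orientations are given as a unit quaternion [w, x, y, z].
In Python, from cell import env gives the robot as it stands.
- The arm moves only by the shell command python3 -m crank 'ROWS' [OPENING]. ROWS is JSON, a list of rows, each an object with "linear": the shift along the tool's x, y, z in m, a list of three; "spin": the turn about the tool's z in degrees. A call has exactly 10 rows; each row is the pose to reach, as a shift and turn from the pose commanded when the call began, along the tool's axes at that moment; what a row does not reach only later rows make up. A row lasts 1/12 s, in which the tool goes at most 41.7 mm and 7.16 degrees, less where a joint would pass 70% of its speed; a pose out of reach is approached as far as the arm can. A call with a gripper value outside its range is refused whole. OPENING is the opening in per cent of the stroke, from 0 (shut) to 100 (fully open), set as the call begins (- or left out, the last holds). The fingers move at their own pace and stop on an object; the grip force is fixed at half the most. Time passes only in rows, so rows that repeat a pose let the fingers close, or fill a call up. It gives the time, the measured TCP pose, the force, the opening and the grip force at its end, in the units of the state.
- env.observe(): the state, without advancing time (a new reading comes with each control period).
- env.get_image(name): name is "side" or "top" or "wrist"; returns the picture (420x560x3 uint8, blue, green, red); there is no depth.
- env.camera_info(name): a dict with "fov_y" (degrees; the focal length in pixels is half the picture's height over the tangent of half this angle, whatever the lens; pixels are square), "cx", "cy" (the principal point, pixels), "k1" (the pictures are not rectified: a ray, as slopes to the right and down, at radius r is drawn at 1 + k1 r^2 times it, then the intrinsics apply), "cam_to_world" (4x4, takes a point from camera to world coordinates); the wrist camera has in their place "hand_eye" (4x4, takes a point from camera to tool coordinates, whose origin is the TCP and whose axes are the flange's). Camera axes: x right, y down, z forward; pixel columns grow to the right and rows downward; lengths in m; the calibration is good to about 2 mm. A picture is of the moment at which its call begins: read the wrist's pose just before it. camera_info takes no time and is no camera call.
- env.job_done(): hands the job in; it is judged then, once.
Trained networks look in the newest picture that a camera, given by its name, has taken for a name from the list of things; names that differ only in an ending like _2 or _b are one class to them, and where a whole thing is asked for, a point or a joint stands for the part that bears it (a point fixed in the world has none). Each returns a list of dicts, best first, with "score" (0 to 1); they miss things now and then, are a little off and sometimes report something else, mostly with a low value. They report only what shows in the picture. A call takes as long as a camera call. They do not tell look-alikes from the thing itself.
- env.cut_out(camera, label): "pixels" (420x560 bool, what is visible of it) and "extent" ([centre column, centre row, width, height] in pixels, round what is visible of it).
The state is a dict: "time": time; "joints": joint angles; "dq": joint speeds; "joint_torque": joint torques, N m; "tcp_pos": TCP position; "tcp_rot": TCP orientation; "contact_force": force on the tool from outside, world axes, zero at the start; "ft_torque": the same for the moment, N m; "width": opening from 0.0 (shut) to 1.0 (fully open); "finger_force": force on a finger pad.
Only numpy, scipy, OpenCV 4.12 (cv2) and the standard library are available. Lean on these libraries where they do the work, as an engineer would, in place of code of your own. Each camera call takes 0.05 s, during which the arm holds its last target. There are 200 camera calls.

## Working session

There is one attempt and no reset: what is moved stays moved. The work goes in short steps, Python scripts to look and compute and a shell command to move; the robot and the scene stay as the last step left them, time stands still between calls to the robot, and variables do not carry over. Pictures are saved under pics/ and viewed, at most 12 in all, crops included, and the job is handed in when it is done.

```bash
mkdir -p pics; ls
python3 - <<'E'
from cell import env
import cv2,numpy as np
s=env.observe();print({k:np.round(v,3).tolist() for k,v in s.items()})
a=env.get_image("side");b=env.get_image("top")
cv2.imwrite("pics/side.png",a);cv2.imwrite("pics/top.png",b)
for n in("side","top","wrist"):print(n,{k:np.round(v,4).tolist() for k,v in env.camera_info(n).items()})
for c in("side","top"):
  for l in("probe","rack","stand","cradle","beaker","vial_blue","vial_white","bottle_white"):
    print(c,l,[(round(float(d["score"]),2),np.round(d["extent"]).tolist()) for d in env.cut_out(c,l)[:4]])
E
```

```text
pics
{'time': 0.0, 'joints': [-1.408, 0.207, 1.543, -0.0, 1.394, -0.151], 'dq': [-0.0, 0.001, 0.0, -0.002, 0.001, 0.001], 'joint_torque': [-0.001, -38.303, -29.16, -0.0, 0.011, 0.0], 'tcp_pos': [0.177, -0.546, 0.23], 'tcp_rot': [-0.001, 0.988, 0.156, -0.0], 'contact_force': [0.967, 0.39, 0.455], 'ft_torque': [-0.058, 0.002, 0.027], 'finger_force': 0.0, 'width': 1.003}
side {'fov_y': 43.4382, 'cx': 278.2618, 'cy': 208.9259, 'k1': -0.0903, 'cam_to_world': [[0.9964, -0.0269, 0.08, 0.3919], [-0.0831, -0.4818, 0.8723, -1.3477], [0.0151, -0.8758, -0.4824, 0.8709], [0.0, 0.0, 0.0, 1.0]]}
top {'fov_y': 46.6327, 'cx': 286.3868, 'cy': 203.5052, 'k1': -0.1615, 'cam_to_world': [[0.0078, -0.9826, 0.1857, 0.2807], [-1.0, -0.008, -0.0004, -0.0238], [0.0019, -0.1857, -0.9826, 1.4178], [0.0, 0.0, 0.0, 1.0]]}
wrist {'fov_y': 66.1741, 'cx': 280.6303, 'cy': 202.6527, 'k1': -0.0406, 'hand_eye': [[0.0013, -0.9469, -0.3215, 0.0831], [1.0, 0.0013, 0.0003, -0.0004], [0.0001, -0.3215, 0.9469, -0.1437], [0.0, 0.0, 0.0, 1.0]]}
side probe [(0.67, [284.0, 241.0, 12.0, 47.0]), (0.19, [292.0, 331.0, 24.0, 42.0])]
s
[... 400 characters left out ...]
)]
side bottle_white [(0.75, [272.0, 319.0, 10.0, 18.0]), (0.51, [290.0, 331.0, 19.0, 39.0]), (0.21, [273.0, 216.0, 23.0, 24.0])]
top probe [(0.61, [326.0, 208.0, 13.0, 14.0])]
top rack [(0.9, [325.0, 214.0, 38.0, 43.0]), (0.87, [269.0, 246.0, 24.0, 26.0]), (0.73, [164.0, 240.0, 42.0, 38.0]), (0.66, [370.0, 248.0, 35.0, 36.0])]
top stand [(0.69, [205.0, 178.0, 91.0, 80.0])]
top cradle [(0.85, [231.0, 198.0, 43.0, 36.0]), (0.49, [322.0, 211.0, 39.0, 42.0])]
top beaker [(0.81, [235.0, 215.0, 22.0, 24.0])]
top vial_blue [(0.65, [403.0, 230.0, 12.0, 10.0]), (0.63, [231.0, 195.0, 38.0, 34.0])]
top vial_white [(0.52, [399.0, 261.0, 15.0, 10.0])]
top bottle_white [(0.7, [427.0, 217.0, 21.0, 17.0])]
```

View pics/side.png

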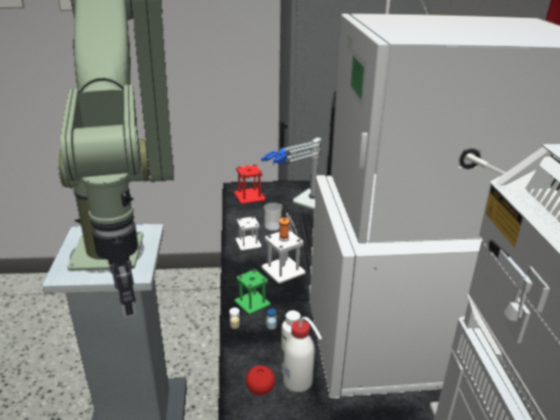

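View pics/top.png

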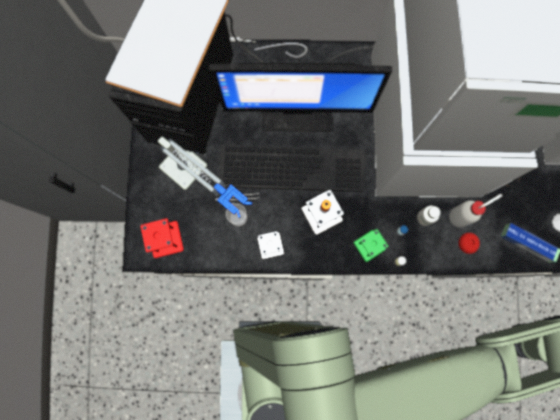

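In the side view the rack-like things are red (250,182), small white (249,233), large white (285,256) with the orange probe, and green (253,291). In the top view they are red (163,240), small white (270,245), large white (323,211) and green (371,245). I choose the large white one, probe head at top (326,206) / side (284,228). The fork is at top (233,198) and side (276,156).

```bash
cat > h.py <<'E'
from cell import env
import cv2,numpy as np
from scipy.spatial.transform import Rotation as R
def T_of(c,s=None):
    i=env.camera_info(c)
    if "cam_to_world" in i: return i,np.array(i["cam_to_world"])
    s=s or env.observe(); T=np.eye(4); T[:3,:3]=R.from_quat(np.roll(s["tcp_rot"],-1)).as_matrix(); T[:3,3]=s["tcp_pos"]
    return i,T@np.array(i["hand_eye"])
def K(i): f=210/np.tan(np.radians(i["fov_y"])/2); return np.array([[f,0,i["cx"]],[0,f,i["cy"]],[0,0,1]]),np.array([i["k1"],0,0,0.])
def ray(c,px,s=None):
    i,T=T_of(c,s);k,d=K(i)
    u=cv2.undistortPoints(np.array([[px]],float),k,d).ravel()
    v=T[:3,:3]@[u[0],u[1],1];return T[:3,3],v/np.linalg.norm(v)
def onz(c,px,z,s=None):
    o,v=ray(c,px,s);return o+v*(z-o[2])/v[2]
def tri(*rs):
    A=sum(np.eye(3)-np.outer(v,v) for o,v in rs);b=sum((np.eye(3)-np.outer(v,v))@o for o,v in rs);return np.linalg.solve(A,b)
def proj(c,P,s=None):
    i,T=T_of(c,s);k,d=K(i);M=np.linalg.inv(T)
    return cv2.projectPoints(np.atleast_2d(P).astype(float),cv2.Rodrigues(M[:3,:3])[0],M[:3,3],k,d)[0][:,0]
E
python3 - <<'E'
from h import *
a=cv2.imread("pics/side.png");b=cv2.imread("pics/top.png")
def cen(im,m): ys,xs=np.nonzero(m);return xs.mean(),ys.mean()
def col(im,box,lo,hi):
    x0,y0,x1,y1=box;m=cv2.inRange(cv2.cvtColor(im,cv2.COLOR_BGR2HSV),lo,hi)>0;z=np.zeros_like(m);z[y0:y1,x0:x1]=m[y0:y1,x0:x1];print(z.sum());return cen(im,z)
O=((3,120,90),(18,255,255))
ps=col(a,(270,210,300,245),*O);pt=col(b,(310,195,340,220),*O);print(ps,pt)
print("probe head tri",tri(ray("side",ps),ray("top",pt)),"at z.14",onz("top",pt,.15),onz("side",ps,.137))
B=((100,120,60),(130,255,255))
fs=col(a,(255,140,300,170),*B);ft=col(b,(205,175,260,222),*B);print(fs,ft,tri(ray("side",fs),ray("top",ft)),onz("top",ft,.25))
for n,p,z in(("beaker",(236,215),.04),("bottle",(429,215),.1),("vb",(403,230),.05),("vw",(400,261),.05),("standcol top",(163,145),.25),("smallrack",(270,245),.08)):print(n,onz("top",p,z).round(3))
c=np.hstack([cv2.resize(a[130:300,225:325],(360,600)),cv2.resize(b[130:270,140:245],(440,600),interpolation=2)]);cv2.imwrite("pics/crop.png",c)
E
```

```text
170
39
(np.float64(283.90588235294115), np.float64(226.6764705882353)) (np.float64(324.6923076923077), np.float64(206.25641025641025))
probe head tri [ 0.51787059 -0.12669115  0.1398861 ] at z.14 [ 0.5137388 -0.125855   0.15     ] [ 0.52064647 -0.121183    0.137     ]
213
554
(np.float64(276.77464788732397), np.float64(156.0)) (np.float64(230.54873646209387), np.float64(197.15162454873646)) [0.51790681 0.11320766 0.24509815] [0.51615521 0.11261814 0.25      ]
beaker [0.506 0.12  0.04 ]
bottle [ 0.5   -0.421  0.1  ]
vb [ 0.465 -0.358  0.05 ]
vw [ 0.376 -0.347  0.05 ]
standcol top [0.649 0.289 0.25 ]
smallrack [0.417 0.02  0.08 ]
```

View pics/crop.png

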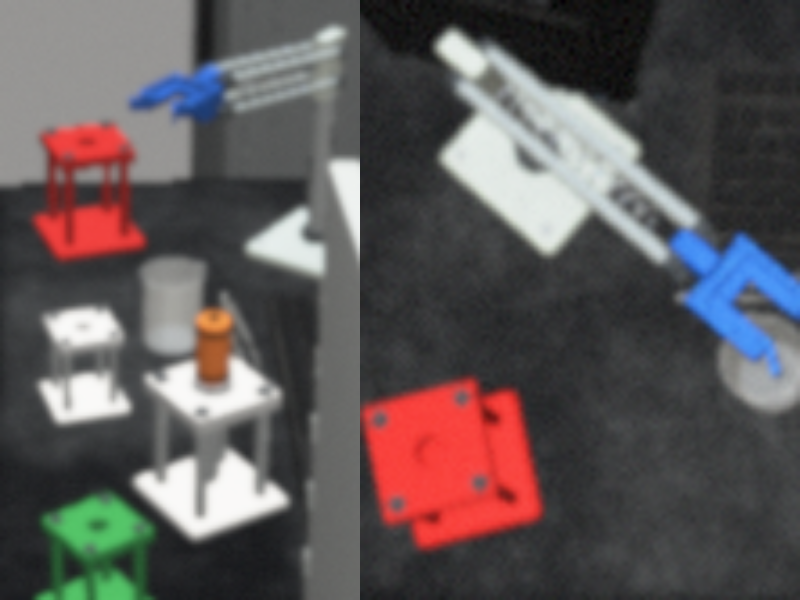

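The crop confirms the orange-headed probe stands in the large white rack (left crop, 213,345). The blue fork opens towards the robot, above the beaker. I go over the probe, fingers set across the fork's direction.

```bash
r='{"linear":[0.36,-0.236,-0.07],"spin":-34}'; python3 -m crank '[{"linear":[0.03,-0.02,-0.01],"spin":-3},{"linear":[0.06,-0.04,-0.02],"spin":-7},{"linear":[0.09,-0.06,-0.03],"spin":-11},{"linear":[0.12,-0.08,-0.04],"spin":-15},{"linear":[0.15,-0.1,-0.05],"spin":-19},{"linear":[0.18,-0.12,-0.06],"spin":-23},{"linear":[0.21,-0.14,-0.07],"spin":-26},{"linear":[0.24,-0.16,-0.07],"spin":-29},{"linear":[0.27,-0.18,-0.07],"spin":-32},{"linear":[0.3,-0.2,-0.07],"spin":-34}]' 100
python3 - <<'E'
from h import *
s=env.observe();M=R.from_quat(np.roll(s["tcp_rot"],-1)).as_matrix();print(M.round(3),M.T@(np.array([.516,-.126,.30])-s["tcp_pos"]))
E
```

```text
time: 1.73
tcp_pos: [0.402, -0.2627, 0.302]
tcp_rot: [0.001, 0.898, 0.439, 0.0]
contact_force: [0.4, -0.2, -0.6]
width: 0.998
finger_force: 0.0
[[ 0.614  0.789  0.001]
 [ 0.789 -0.614 -0.001]
 [-0.     0.002 -1.   ]] [0.17786537 0.00597617 0.00193556]
```

```bash
python3 -m crank '[{"linear":[0.03,0.001,0]},{"linear":[0.06,0.002,0]},{"linear":[0.09,0.003,0]},{"linear":[0.12,0.004,0]},{"linear":[0.15,0.005,0]},{"linear":[0.17,0.006,0]},{"linear":[0.178,0.006,0.002]},{"linear":[0.178,0.006,0.002]},{"linear":[0.178,0.006,0.002]},{"linear":[0.178,0.006,0.002]}]'
python3 - <<'E'
from h import *
s=env.observe();im=env.get_image("wrist");cv2.imwrite("pics/w1.png",im)
print([(d["score"],d["extent"]) for d in env.cut_out("wrist","probe")[:3]])
print("expect",proj("wrist",[[.516,-.126,.166],[.516,-.126,.112]],s))
m=cv2.inRange(cv2.cvtColor(im,cv2.COLOR_BGR2HSV),(3,120,60),(18,255,255));n,l,st,c=cv2.connectedComponentsWithStats(m);
j=1+st[1:,4].argmax();print(st[j],c[j])
E
```

```text
[(0.54, [292.9, 4.8, 25.6, 9.6])]
expect [[288.78203367 -38.23751738]
 [287.22442742 -15.24629729]]
[291   0   2   1   2] [291.5   0. ]schema error: expected keys linear, spin
```

View pics/w1.png

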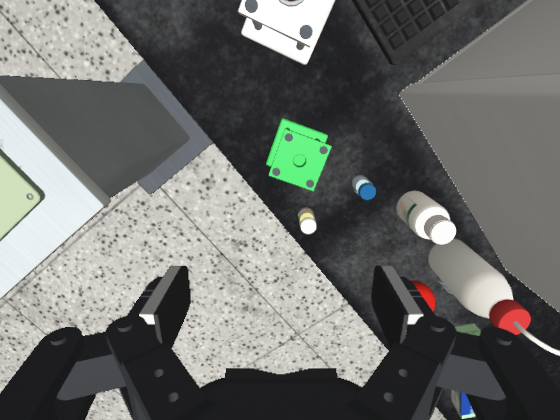

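The move was refused because "spin" is required. The picture is from the old pose: rack at the top edge (290,20), green rack, vials and bottle below it. I repeat the move.

```bash
python3 -m crank '[{"linear":[0.03,0.001,0],"spin":0},{"linear":[0.06,0.002,0],"spin":0},{"linear":[0.09,0.003,0],"spin":0},{"linear":[0.12,0.004,0],"spin":0},{"linear":[0.15,0.005,0],"spin":0},{"linear":[0.17,0.006,0],"spin":0},{"linear":[0.178,0.006,0.002],"spin":0},{"linear":[0.178,0.006,0.002],"spin":0},{"linear":[0.178,0.006,0.002],"spin":0},{"linear":[0.178,0.006,0.002],"spin":0}]'
python3 - <<'E'
from h import *
s=env.observe();im=env.get_image("wrist");cv2.imwrite("pics/w2.png",im)
d=env.cut_out("wrist","probe");print([(x["score"],x["extent"]) for x in d[:3]])
print("expect",proj("wrist",[[.516,-.126,.166],[.516,-.126,.112]],s))
m=cv2.inRange(cv2.cvtColor(im,cv2.COLOR_BGR2HSV),(3,120,60),(18,255,255));n,l,st,c=cv2.connectedComponentsWithStats(m);
j=1+st[1:,4].argmax();print(st[j],c[j])
E
```

```text
time: 2.67
tcp_pos: [0.5147, -0.1288, 0.2991]
tcp_rot: [0.0, 0.899, 0.438, -0.0]
contact_force: [0.5, -0.9, -0.4]
width: 0.999
finger_force: 0.0
[(0.55, [285.6, 182.9, 29.9, 43.8])]
expect [[280.02498147 188.0686874 ]
 [280.10251949 173.72062624]]
[270 165  29  27 293] [283.71331058 173.17064846]
```

View pics/w2.png

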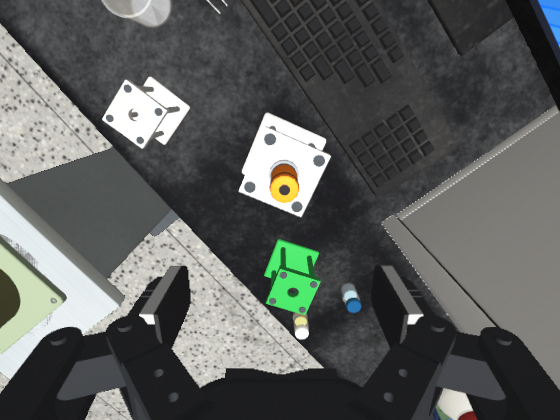

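The probe's top disc is centred at about (285,189). I convert that.

Run:
```python
from h import *
s=env.observe();p=onz("wrist",(285,189),.166,s);M=R.from_quat(np.roll(s["tcp_rot"],-1)).as_matrix();print(p,M.T@(np.r_[p[:2],.126]-s["tcp_pos"]),env.tcp_to_grasp)
```

```text
[ 0.51912901 -0.12953556  0.166     ] [0.00217696 0.00382229 0.17337177] -0.0187
```

```bash
python3 -m crank '[{"linear":[0.002,0.004,0.02],"spin":0},{"linear":[0.002,0.004,0.05],"spin":0},{"linear":[0.002,0.004,0.08],"spin":0},{"linear":[0.002,0.004,0.11],"spin":0},{"linear":[0.002,0.004,0.13],"spin":0},{"linear":[0.002,0.004,0.15],"spin":0},{"linear":[0.002,0.004,0.165],"spin":0},{"linear":[0.002,0.004,0.173],"spin":0},{"linear":[0.002,0.004,0.173],"spin":0},{"linear":[0.002,0.004,0.173],"spin":0}]'
python3 -m crank '[{"linear":[0,0,0],"spin":0},{"linear":[0,0,0],"spin":0},{"linear":[0,0,0],"spin":0},{"linear":[0,0,0],"spin":0},{"linear":[0,0,0],"spin":0},{"linear":[0,0,0],"spin":0},{"linear":[0,0,0],"spin":0},{"linear":[0,0,0],"spin":0},{"linear":[0,0,0],"spin":0},{"linear":[0,0,0],"spin":0}]' 0
```

```text
time: 3.6
tcp_pos: [0.5198, -0.1291, 0.1266]
tcp_rot: [0.0, 0.899, 0.438, 0.0]
contact_force: [-0.1, 1.2, 0.0]
width: 1.001
finger_force: 0.0
time: 4.43
tcp_pos: [0.5197, -0.1282, 0.127]
tcp_rot: [-0.0, 0.899, 0.438, -0.0]
contact_force: [-2.8, 1.7, 5.6]
width: 0.302
finger_force: 58.9
```

```bash
python3 -m crank '[{"linear":[0,0,-0.005],"spin":0},{"linear":[0,0,-0.02],"spin":0},{"linear":[0,0,-0.045],"spin":0},{"linear":[0,0,-0.075],"spin":0},{"linear":[0,0,-0.105],"spin":0},{"linear":[0,0,-0.135],"spin":0},{"linear":[0,0,-0.165],"spin":0},{"linear":[0,0,-0.19],"spin":0},{"linear":[0,0,-0.2],"spin":0},{"linear":[0,0,-0.2],"spin":0}]'
python3 - <<'E'
from h import *
F=[]
for k in range(12): im=env.get_image("wrist");s=env.observe();F.append(s["contact_force"])
print(np.mean(F,0),np.std(F,0))
s=env.observe();M=R.from_quat(np.roll(s["tcp_rot"],-1)).as_matrix()
cv2.imwrite("pics/w3.png",im);print(s["tcp_pos"],proj("wrist",[.516,.113,.25],s),[(x["score"],x["extent"]) for x in env.cut_out("wrist","cradle")[:3]])
print("to -30mm y:",M.T@(np.array([.5,.0,.33])-s["tcp_pos"]))
E
```

```text
time: 5.27
tcp_pos: [0.5211, -0.129, 0.3287]
tcp_rot: [0.002, 0.899, 0.438, 0.002]
contact_force: [0.2, 0.9, -4.2]
width: 0.298
finger_force: 60.7
[-0.39756731 -0.08779689 -5.26023359] [0.58016793 0.52822389 0.69511684]
[ 0.51978522 -0.12842243  0.32594958] [[ 20.13112693 -89.67409672]] [(0.69, [40.8, 2.9, 75.0, 5.7])]
to -30mm y: [ 0.0889832  -0.09468924 -0.00401485]
```

Step 1 is done; the probe weighs about 5.3 N, so it should sink about 50 mm. Next is a standoff in front of the fork's mouth.

```bash
python3 -m crank '[{"linear":[0.004,-0.007,0],"spin":0},{"linear":[0.014,-0.024,0],"spin":0},{"linear":[0.028,-0.048,0],"spin":0},{"linear":[0.042,-0.072,0],"spin":0},{"linear":[0.056,-0.096,0],"spin":0},{"linear":[0.070,-0.12,0],"spin":0},{"linear":[0.082,-0.14,0],"spin":0},{"linear":[0.088,-0.15,0],"spin":0},{"linear":[0.088,-0.15,0],"spin":0},{"linear":[0.088,-0.15,0],"spin":0}]'
python3 - <<'E'
from h import *
s=env.observe();im=env.get_image("wrist");cv2.imwrite("pics/w4.png",im)
d=env.cut_out("wrist","cradle");print([(x["score"],x["extent"]) for x in d[:3]])
print(s["tcp_pos"],proj("wrist",[.516,.113,.25],s))
E
```

```text
time: 6.75
tcp_pos: [0.4559, 0.0335, 0.3266]
tcp_rot: [0.001, 0.899, 0.439, 0.0]
contact_force: [0.7, -0.7, -4.7]
width: 0.299
finger_force: 60.7
[(0.61, [282.8, 71.2, 80.7, 142.4])]
[0.45586516 0.03348226 0.32663387] [[278.52180028  66.8121711 ]]
```

View pics/w4.png

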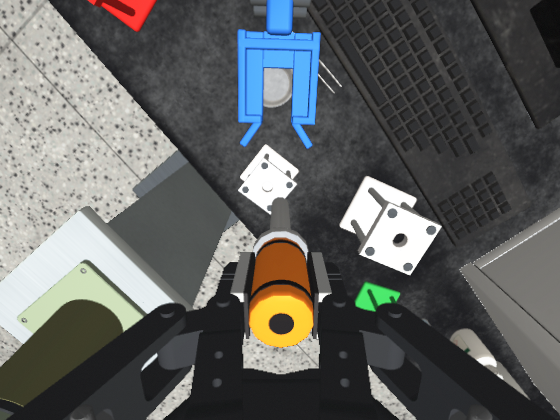

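The fork is straight ahead in the picture (plate columns 239–320, near edge row ~124, guide tips ~(243,145) and (308,145)). The probe's top is at (282,323). I zoom in and overlay the models to get the offsets.

Run:
```python
from h import *
s=env.observe();im=cv2.imread("pics/w4.png")
M=R.from_quat(np.roll(s["tcp_rot"],-1)).as_matrix();print(M.round(4))
hs=cv2.cvtColor(im,cv2.COLOR_BGR2HSV);b=cv2.inRange(hs,(100,120,40),(130,255,255))
for r in (40,60,80,100,115): 
    x=np.nonzero(np.diff((b[r]>0).astype(int)))[0]; print(r,x[(x>225)&(x<335)])
for c in (245,252,308,315): y=np.nonzero(np.diff((b[:170,c]>0).astype(int)))[0]; print(c,y)
o=cv2.inRange(hs,(15,150,200),(28,255,255));n,l,st,c=cv2.connectedComponentsWithStats(o);j=1+st[1:,4].argmax();print("top disc",st[j],c[j])
# predicted top disc for probe centred on TCP: top at tcp+? (grip: top .166 when tcp .1266)
P=s["tcp_pos"]+np.array([0,0,.0394]);print("pred top",proj("wrist",P,s)); print("pred +x5mm",proj("wrist",P+.005*M[:,0],s))
ang=np.linspace(0,6.28,60);
for rr,h in((.0135,.0394),): pass
C=s["tcp_pos"]-[0,0,.0145]
print("pred collar ring",proj("wrist",C+.016*M[:,0],s))
cv2.imwrite("pics/z4.png",np.hstack([cv2.resize(im[20:160,225:335],None,fx=3.6,fy=3.6,interpolation=2)[:504],cv2.resize(im[190:354,220:344],None,fx=504/164,fy=504/164,interpolation=2)[:504]]))
```

```text
[[ 6.164e-01  7.874e-01  7.000e-04]
 [ 7.874e-01 -6.164e-01 -8.000e-04]
 [-2.000e-04  1.100e-03 -1.000e+00]]
40 [236 320]
60 [236 318]
80 [237 262 292 317]
100 [237 262 291 316]
115 [237 262 290 315]
245 [ 29 122 132 146]
252 [ 30 136]
308 [ 32 124 136 148]
315 [ 31 118]
top disc [ 249  295   64   53 2190] [280.92328767 319.88812785]
pred top [[281.19520221 318.5956064 ]]
pred +x5mm [[281.21987529 307.95122865]]
pred collar ring [[280.91773245 226.90306877]]
```

View pics/z4.png

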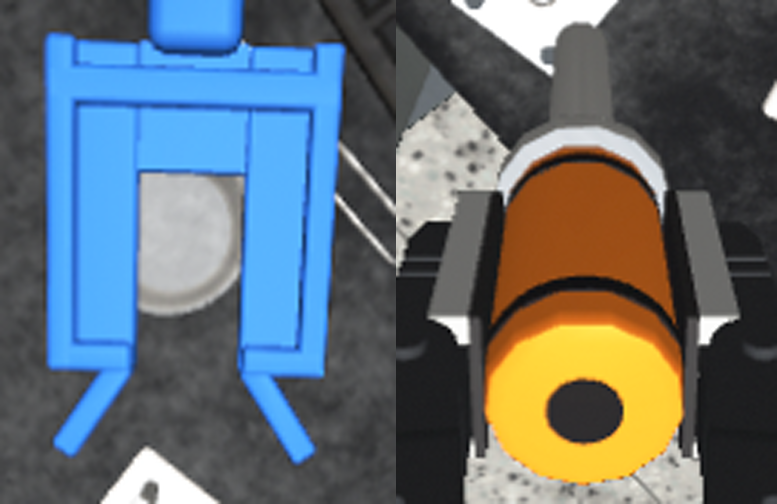

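Run:
```python
from h import *
s=env.observe();M=R.from_quat(np.roll(s["tcp_rot"],-1)).as_matrix();f=lambda p,z:(M.T@(onz("wrist",p,z,s)-s["tcp_pos"]))*1e3
print(s["tcp_pos"])
for z in(.25,.2555):
  for n,p in(("slot80",(277.5,80)),("slot115",(276.7,115)),("near edge",(277,122.8)),("near inner",(277,115)),("far inner",(277.5,49.2)),("far plate",(278,32)),("slot end",(278,67.8)),("L",(237.3,100)),("R",(316.5,100)),("tipL",(244,146)),("tipR",(309,148))): print(z,n,f(p,z).round(1))
a=onz("wrist",(277.9,70),.25,s);b=onz("wrist",(276.7,115),.25,s);v=a-b;print("yaw",np.degrees(np.arctan2(v[1],v[0])),"tool",np.degrees(np.arctan2(M[1,0],M[0,0])))
print("probe hole", f((281.5,323.7),s["tcp_pos"][2]+.0394),"collar",f((281,231.3),s["tcp_pos"][2]-.0146))
```

```text
[0.45627275 0.03256189 0.32646446]
0.25 slot80 [91.8 -2.2 76.4]
0.25 slot115 [69.9 -2.8 76.4]
0.25 near edge [64.8 -2.6 76.4]
0.25 near inner [69.9 -2.6 76.4]
0.25 far inner [110.   -2.2  76.4]
0.25 far plate [119.9  -1.9  76.4]
0.25 slot end [99.1 -1.9 76.4]
0.25 L [ 79.4 -28.5  76.4]
0.25 R [79.5 23.2 76.5]
0.25 tipL [ 49.4 -25.1  76.4]
0.25 tipR [48.  19.2 76.5]
0.2555 slot80 [91.5 -2.2 70.9]
0.2555 slot115 [70.2 -2.7 70.9]
0.2555 near edge [65.3 -2.6 70.9]
0.2555 near inner [70.2 -2.5 70.9]
0.2555 far inner [109.4  -2.2  70.9]
0.2555 far plate [118.9  -1.9  70.9]
0.2555 slot end [98.7 -1.9 70.9]
0.2555 L [ 79.5 -27.8  70.9]
0.2555 R [79.6 22.6 71. ]
0.2555 tipL [ 50.2 -24.5  70.9]
0.2555 tipR [48.9 18.7 71. ]
yaw 50.2448527693646 tool 51.943681682091245
probe hole [ -2.45944607   0.16687346 -39.39925005] collar [13.41210299  0.03278929 14.59679648]
```

Fork seat is at tool (+89.8, −2.3) mm and the probe axis at tool x ≈ −2.4, so I go +92 in x, −2.4 in y, with the collar about 19 mm over the plate.

```bash
python3 -m crank '[{"linear":[0,-0.0005,0.008],"spin":0.3},{"linear":[0,-0.001,0.018],"spin":0.6},{"linear":[0,-0.002,0.028],"spin":1},{"linear":[0.004,-0.0024,0.035],"spin":1.5},{"linear":[0.01,-0.0024,0.037],"spin":1.5},{"linear":[0.018,-0.0024,0.037],"spin":1.5},{"linear":[0.026,-0.0024,0.037],"spin":1.5},{"linear":[0.034,-0.0024,0.037],"spin":1.5},{"linear":[0.039,-0.0024,0.037],"spin":1.5},{"linear":[0.04,-0.0024,0.037],"spin":1.5}]'
python3 - <<'E'
from h import *
s=env.observe();im=env.get_image("wrist")
print(s["tcp_pos"]);a=env.get_image("side")
cv2.imwrite("pics/w5.png",np.hstack([im[0:340,150:400],cv2.resize(a[110:230,225:345],(340,340),interpolation=2)]))
E
```

```text
time: 7.68
tcp_pos: [0.4797, 0.0673, 0.2898]
tcp_rot: [0.0, 0.904, 0.427, 0.001]
contact_force: [1.0, 0.1, -5.2]
width: 0.305
finger_force: 60.5
[0.47968087 0.06734395 0.28982488]
```

View pics/w5.png

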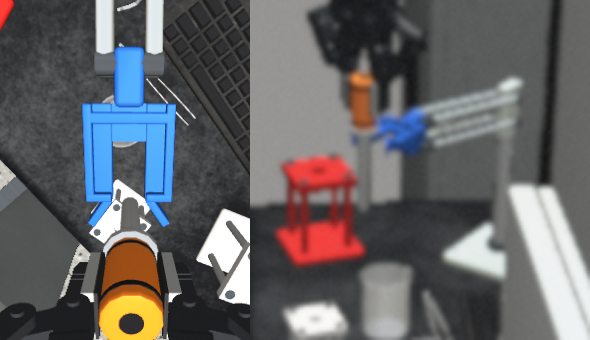

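Stem (crop 129,215) is lined up with the slot (112–145), and the side view shows the collar just above fork level. I recheck the lateral offset numerically.

Run:
```python
from h import *
s=env.observe();M=R.from_quat(np.roll(s["tcp_rot"],-1)).as_matrix();f=lambda p,z:(M.T@(onz("wrist",p,z,s)-s["tcp_pos"]))*1e3
im=cv2.imread("pics/w5.png")[:,:250];b=cv2.inRange(cv2.cvtColor(im,cv2.COLOR_BGR2HSV),(100,120,40),(130,255,255))
for r in(145,160,175,190):
    x=np.nonzero(np.diff((b[r]>0).astype(int)))[0];x=x[(x>75)&(x<185)];print(r,x)
    if len(x)==4: print(f(((x[1]+x[2])/2+150.5,r),.25).round(1),f(((x[0]+x[3])/2+150.5,r),.2555).round(1))
for c in(90,100,155,165): print(c,np.nonzero(np.diff((b[:,c]>0).astype(int)))[0])
for r in(95,104,140,190,201,204):print(r,f((279,r),.2555).round(1))
```

```text
145 [ 82 112 144 173]
[55.6 -1.4 39.5] [56.4 -1.7 34. ]
160 [ 83 112 144 173]
[47.  -1.4 39.5] [48.1 -1.4 34. ]
175 [ 84 112 144 172]
[38.2 -1.4 39.5] [39.5 -1.4 34. ]
190 [ 84 112 144 172]
[29.  -1.4 39.5] [30.7 -1.4 34. ]
90 [102 201 214 224]
100 [102 217]
155 [102 216]
165 [102 202 212 226]
95 [82.7 -1.1 34. ]
104 [78.1 -1.1 34. ]
140 [59.2 -1.1 34. ]
190 [30.7 -1.1 34. ]
201 [24.  -1.1 34. ]
204 [22.2 -1.1 34. ]
```

```bash
python3 -m crank '[{"linear":[0.003,-0.0008,0],"spin":0},{"linear":[0.008,-0.0015,0],"spin":0},{"linear":[0.014,-0.0015,0],"spin":0},{"linear":[0.021,-0.0015,0],"spin":0},{"linear":[0.028,-0.0015,0],"spin":0},{"linear":[0.035,-0.0015,0],"spin":0},{"linear":[0.042,-0.0015,0],"spin":0},{"linear":[0.047,-0.0015,0],"spin":0},{"linear":[0.050,-0.0015,0],"spin":0},{"linear":[0.051,-0.0015,0],"spin":0}]'
python3 - <<'E'
from h import *
F=[]
for k in range(8): im=env.get_image("wrist");s=env.observe();F.append(s["contact_force"])
print(np.mean(F,0),s["tcp_pos"],s["time"])
M=R.from_quat(np.roll(s["tcp_rot"],-1)).as_matrix();f=lambda p,z:(M.T@(onz("wrist",p,z,s)-s["tcp_pos"]))*1e3
b=cv2.inRange(cv2.cvtColor(im,cv2.COLOR_BGR2HSV),(100,120,40),(130,255,255))
cv2.imwrite("pics/w6.png",im[100:400,130:430])
for c in(242,250,305,312):print(c,np.nonzero(np.diff((b[:,c]>0).astype(int)))[0])
for r in(190,200,210):
    x=np.nonzero(np.diff((b[r]>0).astype(int)))[0];x=x[(x>200)&(x<350)];print(r,x,f(((x[0]+x[-1])/2+.5,r),.2555))
for r in(160,170,180,190):print(r,f((280,r),.2555).round(1))
E
```

```text
time: 8.62
tcp_pos: [0.5102, 0.107, 0.2891]
tcp_rot: [-0.0, 0.904, 0.427, -0.0]
contact_force: [0.1, -0.8, -4.8]
width: 0.305
finger_force: 60.5
[ 0.0752049  -0.09887523 -4.86488439] [0.50982808 0.10635648 0.28933622] 9.0167
242 [186 251]
250 [186 251]
305 [186 240]
312 [186 251]
190 [239 322] [3.07238981e+01 2.45601358e-02 3.38365607e+01]
200 [238 324] [24.67915557  0.32462157 33.83651421]
210 [238 324] [18.50607501  0.33800576 33.8364462 ]
160 [48.1 -0.6 33.8]
170 [42.5 -0.6 33.8]
180 [36.6 -0.6 33.8]
190 [30.7 -0.5 33.8]
```

View pics/w6.png

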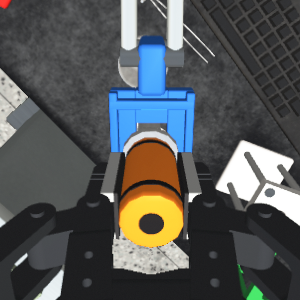

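Collar sits inside the rim outline (crop 150,140) with the seat within about 1.5 mm of the probe axis; the arm's own shift takes that up. I lower now.

```bash
python3 -m crank '[{"linear":[0,0,0.001],"spin":0},{"linear":[0,0,0.003],"spin":0},{"linear":[0,0,0.005],"spin":0},{"linear":[0,0,0.007],"spin":0},{"linear":[0,0,0.009],"spin":0},{"linear":[0,0,0.011],"spin":0},{"linear":[0,0,0.012],"spin":0},{"linear":[0,0,0.013],"spin":0},{"linear":[0,0,0.014],"spin":0},{"linear":[0,0,0.015],"spin":0}]'
python3 -m crank '[{"linear":[0,0,0.001],"spin":0},{"linear":[0,0,0.002],"spin":0},{"linear":[0,0,0.003],"spin":0},{"linear":[0,0,0.004],"spin":0},{"linear":[0,0,0.005],"spin":0},{"linear":[0,0,0.006],"spin":0},{"linear":[0,0,0.007],"spin":0},{"linear":[0,0,0.008],"spin":0},{"linear":[0,0,0.009],"spin":0},{"linear":[0,0,0.010],"spin":0}]'
python3 - <<'E'
from h import *
F=[]
for k in range(10): im=env.get_image("wrist");s=env.observe();F.append(s["contact_force"])
print(np.mean(F,0),s["tcp_pos"],s["time"])
E
```

```text
time: 9.85
tcp_pos: [0.51, 0.1066, 0.2743]
tcp_rot: [0.0, 0.905, 0.426, 0.0]
contact_force: [0.9, -1.1, -5.9]
width: 0.301
finger_force: 60.5
time: 10.68
tcp_pos: [0.51, 0.1065, 0.2643]
tcp_rot: [0.0, 0.905, 0.426, 0.0]
contact_force: [0.0, -0.1, -3.2]
width: 0.299
finger_force: 60.5
[ 0.05545344 -0.56436382 -3.64428542] [0.50998234 0.10655283 0.26436352] 11.1833
```

```bash
python3 -m crank '[{"linear":[0,0,0.001],"spin":0},{"linear":[0,0,0.002],"spin":0},{"linear":[0,0,0.003],"spin":0},{"linear":[0,0,0.004],"spin":0},{"linear":[0,0,0.005],"spin":0},{"linear":[0,0,0.006],"spin":0},{"linear":[0,0,0.007],"spin":0},{"linear":[0,0,0.008],"spin":0},{"linear":[0,0,0.009],"spin":0},{"linear":[0,0,0.010],"spin":0}]'
python3 -m crank '[{"linear":[0,0,0.001],"spin":0},{"linear":[0,0,0.002],"spin":0},{"linear":[0,0,0.003],"spin":0},{"linear":[0,0,0.004],"spin":0},{"linear":[0,0,0.005],"spin":0},{"linear":[0,0,0.006],"spin":0},{"linear":[0,0,0.007],"spin":0},{"linear":[0,0,0.008],"spin":0},{"linear":[0,0,0.009],"spin":0},{"linear":[0,0,0.010],"spin":0}]'
python3 -m crank '[{"linear":[0,0,0.001],"spin":0},{"linear":[0,0,0.002],"spin":0},{"linear":[0,0,0.003],"spin":0},{"linear":[0,0,0.004],"spin":0},{"linear":[0,0,0.005],"spin":0},{"linear":[0,0,0.006],"spin":0},{"linear":[0,0,0.007],"spin":0},{"linear":[0,0,0.008],"spin":0},{"linear":[0,0,0.009],"spin":0},{"linear":[0,0,0.010],"spin":0}]'
python3 - <<'E'
from h import *
F=[]
for k in range(12): im=env.get_image("wrist");s=env.observe();F.append(s["contact_force"])
print(np.mean(F,0),s["tcp_pos"],s["time"])
cv2.imwrite("pics/w7.png",np.hstack([im[100:340,150:410],cv2.resize(env.get_image("side")[120:220,235:335],(240,240),interpolation=2)]))
E
```

```text
time: 12.02
tcp_pos: [0.5099, 0.1066, 0.2542]
tcp_rot: [0.0, 0.905, 0.426, 0.0]
contact_force: [-0.1, -0.9, -2.1]
width: 0.297
finger_force: 60.6
time: 12.85
tcp_pos: [0.51, 0.1065, 0.2443]
tcp_rot: [0.0, 0.905, 0.426, 0.0]
contact_force: [-0.8, -0.9, -2.0]
width: 0.3
finger_force: 60.7
time: 13.68
tcp_pos: [0.51, 0.1065, 0.2343]
tcp_rot: [0.0, 0.905, 0.426, 0.0]
contact_force: [-1.0, -1.5, -1.1]
width: 0.3
finger_force: 60.9
[-0.72598528 -1.21777608 -1.27414709] [0.50997909 0.10653553 0.23434908] 14.2833
```

View pics/w7.png

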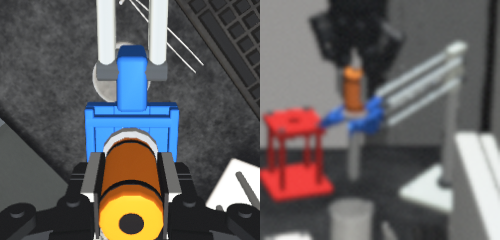

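The collar lies in the recess. The 1.4 N lateral force points to the mouth, so the collar leans on the back rim. I shift 2.5 mm to the mouth and lower further.

```bash
python3 -m crank '[{"linear":[-0.0005,0,0.0005],"spin":0},{"linear":[-0.001,0,0.001],"spin":0},{"linear":[-0.0015,0,0.002],"spin":0},{"linear":[-0.002,0,0.003],"spin":0},{"linear":[-0.0025,0,0.004],"spin":0},{"linear":[-0.0025,0,0.005],"spin":0},{"linear":[-0.0025,0,0.006],"spin":0},{"linear":[-0.0025,0,0.007],"spin":0},{"linear":[-0.0025,0,0.008],"spin":0},{"linear":[-0.0025,0,0.009],"spin":0}]'
python3 - <<'E'
from h import *
F=[]
for k in range(20): im=env.get_image("wrist");s=env.observe();F.append(s["contact_force"])
M=R.from_quat(np.roll(s["tcp_rot"],-1)).as_matrix()
print(np.mean(F,0),"tool",M.T@np.mean(F,0),np.std(F,0),s["tcp_pos"],s["time"])
E
```

```text
time: 15.17
tcp_pos: [0.5085, 0.1047, 0.2253]
tcp_rot: [0.0, 0.905, 0.426, 0.0]
contact_force: [1.5, 2.0, -0.4]
width: 0.3
finger_force: 61.0
[ 1.23980555  0.95284053 -0.18752673] tool [1.52397259 0.35000597 0.18759669] [0.45937805 0.50649238 0.3652116 ] [0.50835159 0.10459743 0.22530865] 16.1667
```

The side force reversed with my shift, so it is only friction. The vertical residual is −0.19 N, about 2 mm. I lower slightly and re-average.

```bash
python3 -m crank '[{"linear":[0.0002,0,0.0003],"spin":0},{"linear":[0.0004,0,0.0006],"spin":0},{"linear":[0.0006,0,0.001],"spin":0},{"linear":[0.0006,0,0.0014],"spin":0},{"linear":[0.0006,0,0.0018],"spin":0},{"linear":[0.0006,0,0.002],"spin":0},{"linear":[0.0006,0,0.002],"spin":0},{"linear":[0.0006,0,0.002],"spin":0},{"linear":[0.0006,0,0.002],"spin":0},{"linear":[0.0006,0,0.002],"spin":0}]'
python3 - <<'E'
from h import *
F=[]
for k in range(30): im=env.get_image("wrist");s=env.observe();F.append(s["contact_force"])
M=R.from_quat(np.roll(s["tcp_rot"],-1)).as_matrix()
print("tool",M.T@np.mean(F,0),np.std(F,0),s["tcp_pos"],s["time"])
E
```

```text
time: 17.0
tcp_pos: [0.5085, 0.1049, 0.2232]
tcp_rot: [0.0, 0.905, 0.426, -0.0]
contact_force: [-0.2, -1.3, -0.5]
width: 0.298
finger_force: 61.0
tool [-1.77176828  0.4910428   0.39085024] [0.45047827 0.49629569 0.53901403] [0.50865817 0.10511614 0.22325749] 18.5
```

```bash
python3 -m crank '[{"linear":[0,0,0.0003],"spin":0},{"linear":[0,0,0.0006],"spin":0},{"linear":[0,0,0.001],"spin":0},{"linear":[0,0,0.0014],"spin":0},{"linear":[0,0,0.0018],"spin":0},{"linear":[-0.0001,0,0.002],"spin":0},{"linear":[-0.0002,0,0.002],"spin":0},{"linear":[-0.0003,0,0.002],"spin":0},{"linear":[-0.0003,0,0.002],"spin":0},{"linear":[-0.0003,0,0.002],"spin":0}]'
python3 - <<'E'
from h import *
F=[]
for k in range(30): im=env.get_image("wrist");s=env.observe();F.append(s["contact_force"])
M=R.from_quat(np.roll(s["tcp_rot"],-1)).as_matrix()
print("tool",M.T@np.mean(F,0),np.std(F,0),s["tcp_pos"],s["time"])
b=cv2.inRange(cv2.cvtColor(im,cv2.COLOR_BGR2HSV),(100,120,40),(130,255,255))
for c in(242,250,305,312):print(c,np.nonzero(np.diff((b[:,c]>0).astype(int)))[0])
z=s["tcp_pos"][2]-.0206
f=lambda p,z:(M.T@(onz("wrist",p,z,s)-s["tcp_pos"]))*1e3
for r in(180,185,190,195):print(r,f((280,r),z-.008))
cv2.imwrite("pics/w8.png",cv2.resize(im[140:350,200:360],None,fx=2.8,fy=2.8,interpolation=2))
E
```

```text
time: 19.33
tcp_pos: [0.5087, 0.1051, 0.2214]
tcp_rot: [-0.0, 0.905, 0.426, 0.0]
contact_force: [-0.2, 1.0, 0.8]
width: 0.298
finger_force: 61.1
tool [ 1.32246375 -0.77847199 -0.33696909] [0.56755293 0.69346397 0.48760529] [0.50859475 0.10483195 0.22130133] 20.8333
242 [196 251]
250 [197 251]
305 [196 240]
312 [196 251]
180 [38.02220409 -0.54746106 28.60432359]
185 [35.16297482 -0.54551785 28.60399357]
190 [32.27461039 -0.54356171 28.60366019]
195 [29.35649082 -0.54159233 28.60332338]
```

View pics/w8.png

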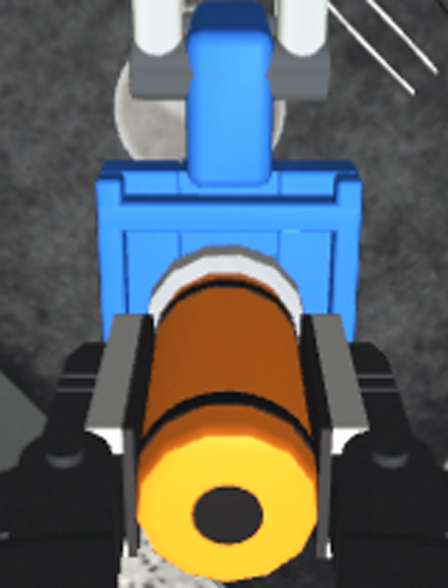

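Collar is seated in the recess, centred (far edge row 196 gives the seat ~1.4 mm from the axis). The force is balanced between the last two heights (−0.39 N and +0.34 N), so I go up 0.7 mm, relax sideways, then release.

```bash
python3 -m crank '[{"linear":[0,0,-0.0002],"spin":0},{"linear":[0.0001,0,-0.0004],"spin":0},{"linear":[0.00015,0,-0.0007],"spin":0},{"linear":[0.00015,0,-0.0007],"spin":0},{"linear":[0.00015,0,-0.0007],"spin":0},{"linear":[0.00015,0,-0.0007],"spin":0},{"linear":[0.00015,0,-0.0007],"spin":0},{"linear":[0.00015,0,-0.0007],"spin":0},{"linear":[0.00015,0,-0.0007],"spin":0},{"linear":[0.00015,0,-0.0007],"spin":0}]'
python3 - <<'E'
from h import *
F=[]
for k in range(20): im=env.get_image("wrist");s=env.observe();F.append(s["contact_force"])
M=R.from_quat(np.roll(s["tcp_rot"],-1)).as_matrix()
print("tool",M.T@np.mean(F,0),s["tcp_pos"],s["time"])
E
```

```text
time: 21.67
tcp_pos: [0.5086, 0.1049, 0.222]
tcp_rot: [0.0, 0.905, 0.426, -0.0]
contact_force: [-0.1, 0.7, 0.1]
width: 0.302
finger_force: 61.1
tool [ 0.65844771 -0.04545898 -0.04274912] [0.50858322 0.10492177 0.22195582] 22.6667
```

Balanced (0.04 N vertically), so I release.

```bash
python3 -m crank '[{"linear":[0,0,0],"spin":0},{"linear":[0,0,0],"spin":0},{"linear":[0,0,0],"spin":0},{"linear":[0,0,0],"spin":0},{"linear":[0,0,0],"spin":0},{"linear":[0,0,0],"spin":0},{"linear":[0,0,0],"spin":0},{"linear":[0,0,0],"spin":0},{"linear":[0,0,0],"spin":0},{"linear":[0,0,0],"spin":0}]' 75
python3 -m crank '[{"linear":[0,0,-0.003],"spin":0},{"linear":[0,0,-0.01],"spin":0},{"linear":[0,0,-0.02],"spin":0},{"linear":[0,0,-0.03],"spin":0},{"linear":[0,0,-0.045],"spin":0},{"linear":[0,0,-0.06],"spin":0},{"linear":[0,0,-0.075],"spin":0},{"linear":[0,0,-0.09],"spin":0},{"linear":[0,0,-0.1],"spin":0},{"linear":[0,0,-0.1],"spin":0}]'
python3 - <<'E'
from h import *
s=env.observe();im=env.get_image("wrist");a=env.get_image("side")
cv2.imwrite("pics/w9.png",np.hstack([im[100:400,130:430],cv2.resize(a[110:240,225:355],(300,300),interpolation=2)]))
E
```

```text
time: 23.5
tcp_pos: [0.5086, 0.105, 0.222]
tcp_rot: [0.0, 0.905, 0.426, -0.0]
contact_force: [-0.2, -0.1, -0.0]
width: 0.751
finger_force: 0.0
time: 24.33
tcp_pos: [0.5103, 0.1051, 0.326]
tcp_rot: [0.001, 0.905, 0.426, 0.003]
contact_force: [-0.1, 0.7, -0.6]
width: 0.748
finger_force: 0.0
```

View pics/w9.png

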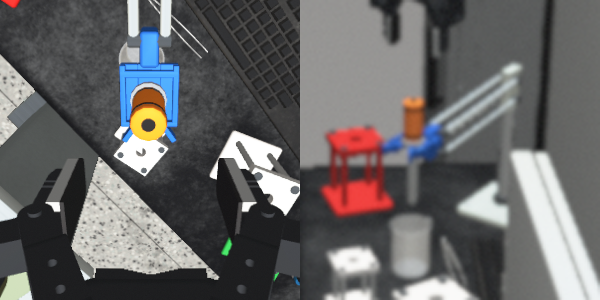

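The probe hangs upright in the fork (side crop 413,120; wrist crop 148,110). The gripper is clear and the beaker still stands below, so I let it settle and hand in.

```bash
python3 -m crank '[{"linear":[0,0,0],"spin":0},{"linear":[0,0,0],"spin":0},{"linear":[0,0,0],"spin":0},{"linear":[0,0,0],"spin":0},{"linear":[0,0,0],"spin":0},{"linear":[0,0,0],"spin":0},{"linear":[0,0,0],"spin":0},{"linear":[0,0,0],"spin":0},{"linear":[0,0,0],"spin":0},{"linear":[0,0,0],"spin":0}]'; python3 -c "
from cell import env
print(env.job_done())"
```

```text
time: 25.27
tcp_pos: [0.5086, 0.105, 0.322]
tcp_rot: [0.0, 0.905, 0.426, 0.0]
contact_force: [-0.9, -0.5, -0.7]
width: 0.748
finger_force: 0.0
the job is handed in; nothing more can be done
None
```

The probe hangs upright in the blue fork, let go at balance (about 0.04 N vertically), with the gripper clear; I handed the job in at about 25 s, but no verdict came back.

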